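# Catch the tray at the foot of the gravity roller lane

## Task

A tray with a router standing on it waits behind the gate at the top of the sloping roller lane. Swing the red-knobbed gate lever down the lane to let the tray go, and let it roll on its own, untouched, until the router is well past the black code reader; then catch the moving tray before it gets to the rubber end stops, slow it gently so that the router stays standing, and ease it the rest of the way until it sits softly against the stops. Let go and leave it there, with the bench's other things undisturbed.

Things in the scene. Friction and masses are not known exactly. Their poses are not given: they have to be found in the camera images.
- track: sloping roller lane, fixed. Two rows of free 48 mm wheels at y = +-55 mm, open between them; the wheel tops are the rolling plane. Origin: lane centre in that plane, 105 mm above the bench. x points down the slope (3.6 deg below level), y across towards the robot, z up out of the plane. Reaches from x = -510 to +355 mm; 5 mm side guides, inner faces at y = +-85 mm, rise 25 mm above the plane
- tray: blue plastic tray, 220 mm long (its x, downhill), 160 wide (y), about 0.3 kg (0.5 to 1.8 times that). Origin: centre of its underside. Floor 6 mm thick, side and rear walls 30 mm high; front wall 50 mm high above the underside, 8 mm thick, outer face at x = +110. Starts at rest against the gate blade, front at track x = -270 mm; once free it would not stop before the end stops
- tray_front (a point): middle of the outer face of the tray's front wall, 26 mm above its underside. As the gate opens the tray follows the blade and is some 60 mm on when the blade lets it go; it then gains at most 0.6 m/s2 and rolling drag makes it settle, time constant about 0.5 s, at roughly 0.28 m/s (0.19 to 0.34, faster when heavier). From there to the end stops takes 2 to 3 s
- unit: white router box standing loose on the tray floor, some 60 mm behind the tray's middle: 31 mm thick along the lane, 110 wide across it, 160 tall, about 0.25 kg (0.5 to 2 times that). Origin: centre of its underside, z up. It topples if the tray's speed changes at one blow by more than about 0.1 m/s; steady decelerations below 0.6 m/s2 are safe
- gate (a joint): gate angle, rad: 0 = shut (blade upright between the wheel rows, lever upright); grows as the lever swings down the lane, to its stop at 1.2; the blade is below the rolling plane from about 1.05. No spring: friction of about 0.2 N m keeps it where it is left. Its axis lies across the lane (along track y) at track x = -267, z = -32 mm
- gate_knob (a point): centre of the round red knob, 34 mm in diameter, on the gate lever (a 12 mm rod), 132 mm from the gate's axis, beside the lane on the robot's side (track y = +155 mm); shut, it stands 100 mm above the rolling plane
- reader_line (a point): point on the lane's centre line level with the black code reader (track x = -170 mm), 90 mm above the rolling plane; the reader, 50 mm wide, stands on a post 230 mm tall on the far side of the lane, its face 147 mm from the centre line
- stop_face (a point): point on the lane's centre line where the tray's front face is when it sits against the end stops (track x = +330 mm), 20 mm above the rolling plane
- end_stop: two black rubber buffers in front of yellow brackets at the foot of the lane, 30 mm wide, rising 45 mm above the rolling plane, centred at y = +-68 mm; the 106 mm between them are open, so a hand in front of the tray has room there. Its frame is the track's
- tub: bystander: white plastic tub of black plugs, 90 x 120 x 45 mm, origin centre of its underside
- spare: bystander: second white router lying flat, 160 x 110 x 34 mm, origin centre of its underside
- driver: bystander: screwdriver lying on the bench between the robot and the lane, about 200 mm long along its x
There are look-alikes about, which are no part of the job. Leave any pink look-alike of the unit alone.

How it is judged:
By the outcome, as a careful person would: the job done as asked, in the order asked, and still so for the second after the job is handed in, with the robot touching nothing.
It also fails if it takes over 32 s, if anything falls off the work surface, if the arm or the gripper's body presses on something with over 40 N, if the wrist force passes 120 N, or if a joint passes its speed limit or range.

## Robot

A 7-joint arm with a two-finger parallel gripper is mounted at the origin on the work surface. World frame = base frame: x ahead of the robot, y to its left, z up, the work surface at z = 0. Lengths are in m, angles in rad, forces in N, time in s.
With the tool pointing down it reaches from about 0.4 to 0.85 m from the base axis. Payload 10.4 kg.
Tool frame: the origin (TCP) lies midway between the tips of the shut fingers; the grasp point (between the pads) lies r.grip_point_offset behind it (r.grip_point_offset is the distance from the TCP to the grasp point, in m); z points along the fingers, y is the line along which they close (so a half turn about z gives the same grasp; the last joint's range is limited). The gripper opens to 87 mm and grips with 3 to 60 N. Pads are 19 mm wide; open, the fingers measure 117 mm over their backs; the gripper's body (75 mm by 190 mm) begins 51 mm behind the grasp point.
Start: joints at [-1.195, 0.332, -0.065, 1.46, 0.022, 1.35, -0.088], TCP at [0.243, 0.576, 0.223] pointing down, gripper open.
Joint ranges: [-2.6, 2.6], [-0.5, 2.12], [-1.47, 1.34], [0.16, 2.42], [-1.27, 4.41], [0.06, 2.06], [-2.6, 2.6]. Speed limits (rad/s): [2.22, 2.22, 2.79, 2.79, 3.14, 3.14, 3.14].

## Interface

Orientations are given as a unit quaternion [x, y, z, w].
In Python, from bench import r gives the robot as it stands.
- The arm moves only by the tool play_rows, never from a script. Its arguments are lists of equal length, an entry for each row: "claw": the closure, from 0 (fully open) to 1 (shut); "delta_pos": the shift along the tool's x, y, z scaled (see below), a list of three; "delta_rot": the turn, a rotation vector about the tool's x, y, z scaled (see below), a list of three. A call has 1 to 8 rows; each row shifts and turns the commanded pose from where the row before left it, along the tool's axes as they then stand; what a row does not reach is not made up. The controller multiplies each number of a shift by 200 mm and each number of a turn by pi rad. A row lasts 1/10 s, in which the tool goes at most 50 mm and 8.59 degrees, less where a joint would pass 70% of its speed; a pose out of reach is approached as far as the arm can. A call with a number of a shift or a turn outside -1 to 1 is refused whole. A call with a gripper value outside its range is refused whole. The fingers move at their own pace and stop on an object; "squeeze" is the grip in N (left out, the last holds). Time passes only in rows, so rows that do not move let the fingers close. It gives the time, the measured TCP pose, the force, the opening and the grip force at its end, in the units of the state.
- r.read_state(): the state, without advancing time (a new reading comes with each control period).
- r.camera(name): name is "side" or "top" or "wrist"; returns a dict with "pixels" (400x640x3 uint8, red, green, blue), "camera_matrix" (3x3 intrinsics, pixels), "D" ([k1, k2, p1, p2, k3] as OpenCV has them; the pictures are not rectified), "cam_to_world" (4x4, takes a point from camera to world coordinates); the wrist camera has in their place "hand_eye" (4x4, takes a point from camera to tool coordinates, whose origin is the TCP and whose axes are the flange's). Camera axes: x right, y up, looking along -z (the intrinsics and any distortion apply to the point x, -y, -z); pixel columns grow to the right and rows downward; lengths in m; the calibration is good to about 2 mm. A picture is of the moment at which its call begins: read the wrist's pose just before it. There is no depth.
- r.close_job(): hands the job in; it is judged then, once.
The state is a dict: "time": time; "joint_positions": joint angles; "joint_vel": joint speeds; "joint_torque": joint torques, N m; "ee_pos": TCP position; "eef_rot": TCP orientation; "ft_force": force on the tool from outside, world axes, zero at the start; "torque": the same for the moment, N m; "width": finger opening in m; "grip_force": force on a finger pad.
Only numpy, scipy, OpenCV 4.12 (cv2) and the standard library are available. Lean on these libraries where they do the work, as an engineer would, in place of code of your own. Each camera call takes 0.05 s, during which the arm holds its last target. There are 200 camera calls.

## Working session

There is one attempt and no reset: what is moved stays moved. The work goes in short steps, Python scripts to look and compute and a tool call to move; the robot and the scene stay as the last step left them, time stands still between calls to the robot, and variables do not carry over. Pictures are saved under pics/ and viewed, at most 10 in all, crops included, and the job is handed in when it is done.

Besides the shell and the picture viewer there is one more tool, called after ">>>" in YAML: its name, and indented under it one key for each argument. play_rows: Moves the arm, as the interface text tells. Shifts and turns lie within -1 to 1; 1 stands for 200 mm of shift or pi rad of turn. Its arguments: {"type":"object","properties":{"claw":{"type":"array"},"delta_pos":{"type":"array"},"delta_rot":{"type":"array"},"squeeze":{"type":"number"}},"required":["claw","delta_pos","delta_rot"]}

```bash
mkdir -p pics; ls; python3 - <<'E'
from bench import r
import cv2,pickle,numpy as np
s=r.read_state();print({k:np.round(v,3).tolist() for k,v in s.items()},r.grip_point_offset)
d={}
for n in("side","top"):
    c=r.camera(n);d[n]=c;cv2.imwrite(f"pics/{n}0.png",c["pixels"][...,::-1]);print(n,np.round(c["camera_matrix"],1).tolist(),c["D"],np.round(c["cam_to_world"],3).tolist())
pickle.dump(d,open("c0.pkl","wb"))
E
```

```text
pics
{'time': 0.0, 'joint_positions': [-1.195, 0.333, -0.065, 1.461, 0.022, 1.35, -0.088], 'joint_vel': [0.001, -0.002, -0.002, 0.002, 0.001, 0.001, -0.001], 'joint_torque': [0.0, -62.327, 0.025, -38.988, -0.061, 0.04, 0.0], 'ee_pos': [0.243, 0.576, 0.222], 'eef_rot': [0.198, 0.98, -0.001, -0.0], 'ft_force': [0.073, -0.249, 0.772], 'torque': [0.001, -0.011, 0.018], 'grip_force': 0.0, 'width': 0.087} 0.0187
side [[463.9, 0.0, 326.5], [0.0, 463.9, 197.3], [0.0, 0.0, 1.0]] [0.0001869 0.        0.        0.        0.       ] [[0.997, 0.034, -0.068, 0.441], [-0.075, 0.581, -0.81, -1.171], [0.012, 0.813, 0.582, 0.915], [0.0, 0.0, 0.0, 1.0]]
top [[476.5, 0.0, 316.5], [0.0, 476.5, 200.1], [0.0, 0.0, 1.0]] [-0.12815865  0.          0.          0.          0.        ] [[-0.114, 0.97, -0.215, 0.257], [-0.993, -0.113, 0.019, -0.095], [-0.006, 0.216, 0.976, 1.378], [0.0, 0.0, 0.0, 1.0]]
```

View pics/side0.png

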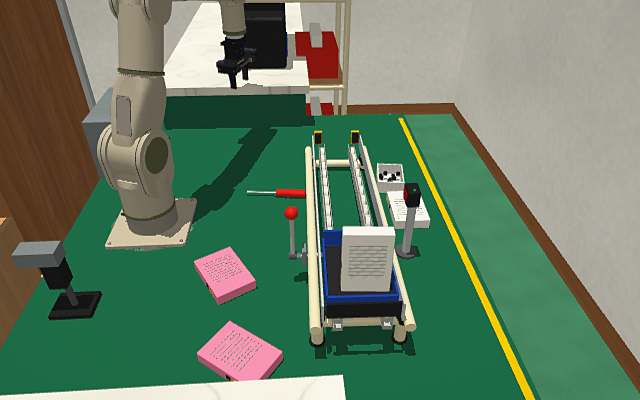

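View pics/top0.png

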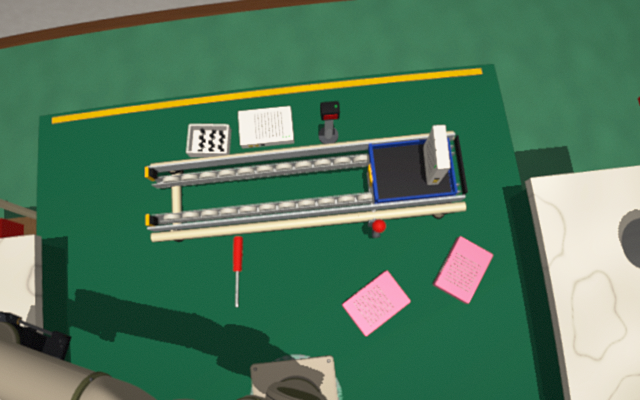

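Side view: the knob is at (291,213), the tray at (360,270) with the white router at (368,260), the reader at (411,200) and the stops at (318,137) and (355,137). Top view: the knob is at (378,227), the stops at (152,172) and (152,220), the tray at (412,170) and the reader at (330,115).

Possible mix-ups:
- **Knob:** screwdriver handle, side (290,193) / top (237,253), and the reader's red window, top (330,116). I choose the round ball on the rod.
- **Router:** pink boxes, top (376,303) and (463,270), and the flat spare at (265,127). I choose the white one standing on the tray.
- **Reader:** black device at side (60,275). I choose the one on the post across the lane.

```bash
cat > h.py <<'E'
import numpy as np,cv2,pickle
from scipy.optimize import least_squares
def proj(c,P):
    T=np.linalg.inv(c["cam_to_world"]);p=np.atleast_2d(P)@T[:3,:3].T+T[:3,3]
    p=p*[1,-1,-1]
    return cv2.projectPoints(p.reshape(-1,1,3),np.zeros(3),np.zeros(3),c["camera_matrix"],np.array(c["D"],float))[0].reshape(-1,2)
def ray(c,uv):
    n=cv2.undistortPoints(np.array([[uv]],float),c["camera_matrix"],np.array(c["D"],float))[0,0]
    return c["cam_to_world"][:3,3],c["cam_to_world"][:3,:3]@np.array([n[0],-n[1],-1])
def tri(cs,uvs):
    f=lambda P:np.concatenate([(proj(c,P)[0]-u) for c,u in zip(cs,uvs)])
    s=least_squares(f,[.55,0,.1]);return s.x,s.fun
def blobs(c,lo,hi,amin=15):
    h=cv2.cvtColor(c["pixels"],cv2.COLOR_RGB2HSV);m=cv2.inRange(h,np.array(lo),np.array(hi))
    n,l,st,ce=cv2.connectedComponentsWithStats(m)
    return [(np.round(ce[i],1).tolist(),st[i].tolist()) for i in range(1,n) if st[i,4]>amin]
def track(x,y,yaw):
    cs,s=np.cos(np.radians(3.6)),np.sin(np.radians(3.6))
    d=np.array([np.cos(yaw)*cs,np.sin(yaw)*cs,-s]);l=np.array([-np.sin(yaw),np.cos(yaw),0])
    return np.array([x,y,.105]),np.stack([d,l,np.cross(d,l)],1)
E
python3 - <<'E'
from h import *
d=pickle.load(open("c0.pkl","rb"))
for n in d:
    c=d[n];print(n,"red",blobs(c,(0,180,120),(4,255,255)));print("yel",blobs(c,(18,150,120),(30,255,255)));print("blue",blobs(c,(105,150,60),(125,255,255),60))
t,s=d["top"]["pixels"],d["side"]["pixels"]
a=cv2.resize(t[150:250,130:230],(390,390),interpolation=2);b=cv2.resize(t[120:240,340:480],(400,343),interpolation=2);e=cv2.resize(s[180:340,270:430],(390,390))
o=np.zeros((590,800,3),np.uint8);o[:390,:390]=a;o[:343,400:]=b
o[395:590,:390]=cv2.resize(s[120:170,290:390],(390,195),interpolation=2)
o[350:590,400:]=cv2.resize(s[190:334,280:520][:,:],(400,240),interpolation=2)
cv2.imwrite("pics/crop.png",o[...,::-1])
E
```

```text
side red [([318.7, 55.1], [295, 32, 44, 47, 1455]), ([307.7, 109.1], [306, 103, 5, 13, 55]), ([326.5, 108.6], [320, 103, 14, 12, 136]), ([405.2, 193.9], [404, 187, 3, 14, 17]), ([290.5, 192.8], [276, 190, 29, 7, 193]), ([290.7, 212.8], [284, 207, 14, 13, 135])]
yel [([472.5, 274.6], [399, 118, 136, 282, 2096]), ([316.1, 134.1], [314, 131, 8, 13, 27]), ([353.3, 133.7], [351, 130, 8, 14, 27])]
blue [([350.5, 275.9], [322, 230, 77, 78, 1104])]
top red [([330.2, 115.4], [326, 115, 11, 2, 16]), ([0.0, 227.0], [0, 219, 1, 17, 17]), ([378.4, 225.6], [372, 220, 13, 12, 123]), ([237.4, 253.1], [234, 237, 8, 34, 263])]
yel [([266.7, 93.1], [52, 68, 430, 56, 2875]), ([369.5, 173.3], [368, 164, 4, 19, 48]), ([147.4, 173.4], [145, 166, 9, 15, 56]), ([147.2, 219.8], [145, 214, 7, 12, 59])]
blue [([408.4, 172.2], [368, 139, 89, 64, 837])]
```

View pics/crop.png

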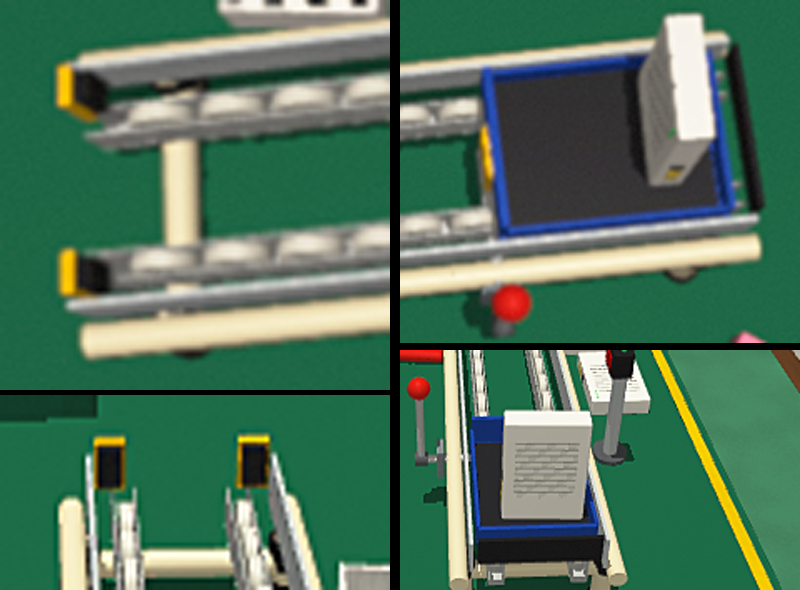

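The crop shows the red ball on its grey lever beside the lane, the router standing at the rear of the blue tray, the yellow gate blade at the tray's front, and two black buffers on yellow brackets. Next I fit the track pose.

```bash
python3 - <<'E'
from h import *
d=pickle.load(open("c0.pkl","rb"));T,S=d["top"],d["side"]
print("knob tri",tri([T,S],[(378,225.6),(290.7,212.8)]))
obs=[(T,(-.267,.155,.1),(378.2,225.8)),(S,(-.267,.155,.1),(290.7,213)),(T,(-.27,-.08,.05),(369.7,144.5)),(T,(-.27,.08,.05),(375,201.2)),(T,(-.49,.08,.03),(456.5,194.5)),
(T,(.34,-.068,.045),(149.5,173)),(T,(.34,.068,.045),(150,220))]
def f(p,raw=False):
    o,R=track(*p);e=[proj(c,o+R@np.array(P))[0]-u for c,P,u in obs]
    return np.array(e) if raw else np.concatenate(e)
s=least_squares(f,[.5,0,np.pi/2],loss="soft_l1");print(s.x,np.degrees(s.x[2]));print(f(s.x,True).round(1))
o,R=track(*s.x);print(R.round(4))
np.save("track.npy",s.x)
for n,P in dict(knob=(-.267,.155,.1),front=(-.27,0,.026),stop=(.33,0,.02),reader=(-.17,0,.09),readerhead=(-.17,-.147,.12),axis=(-.267,.155,-.032)).items(): print(n,(o+R@np.array(P)).round(4))
E
```

```text
knob tri (array([ 0.43033112, -0.26097261,  0.21879446]), array([ 0.06746698,  0.2878693 ,  0.28838387, -0.06069159]))
[ 0.58900804 -0.00653296  1.54604816] 88.58203442260427
[[ 0.9  0.9]
 [-0.8 -0.7]
 [-1.1 -1.7]
 [ 0.7 -0.1]
 [ 1.6 -0.3]
 [-0.8 -0.9]
 [-0.7  0.2]]
[[ 0.0247 -0.9997  0.0016]
 [ 0.9977  0.0247  0.0628]
 [-0.0628  0.      0.998 ]]
knob [ 0.4276 -0.2628  0.2216]
front [ 0.5824 -0.2743  0.1479]
stop [0.5972 0.324  0.1042]
reader [ 0.5849 -0.1705  0.2055]
readerhead [ 0.732  -0.1723  0.2354]
axis [ 0.4274 -0.2711  0.0898]
```

Rotate the tool to line up with the track (x downhill, y away from the robot, z into the plane) while rising.

>>> play_rows:
  claw: [0,0,0,0,0,0,0,0]
  delta_pos:
    - [0,0,-0.08]
    - [0,0,-0.08]
    - [0,0,-0.08]
    - [0,0,-0.08]
    - [0,0,-0.08]
    - [0,0,-0.08]
    - [0,0,-0.08]
    - [0,0,-0.08]
  delta_rot:
    - [0,0,0.0476]
    - [0,0,0.0476]
    - [0,0,0.0476]
    - [0,0,0.0476]
    - [0,0,0.0476]
    - [0,0,0.0476]
    - [0,0,0.0476]
    - [0,0,0.0476]
  squeeze: 6

```text
time: 0.9
ee_pos: [0.2426, 0.5758, 0.3508]
eef_rot: [0.718, 0.696, -0.0, 0.0]
ft_force: [-0.1, 1.0, -0.7]
width: 0.0869
grip_force: 0.0
```

```bash
cat >> h.py <<'E'
from scipy.spatial.transform import Rotation as Ro
def where(r):
    s=r.read_state();o,R=track(*np.load("track.npy"))
    A=R*np.array([1,-1,-1]);Q=Ro.from_quat(s["eef_rot"])
    p=R.T@(np.array(s["ee_pos"])-o)
    e=(Q.inv()*Ro.from_matrix(A)).as_rotvec()/np.pi
    print("t",round(s["time"],2),"track mm",(p*1e3).round(1),"rot togo/pi",e.round(4),"F track",(R.T@np.array(s["ft_force"])).round(2),"w",round(s["width"],4),"g",round(s["grip_force"],1))
    return p
E
python3 -c "
from h import *;from bench import r
where(r);o,R=track(*np.load('track.npy'));print(R.T@(np.array([.4303,-.261,.2188])-o))"
```

```text
t 0.9 track mm [557.  360.7 281.3] rot togo/pi [-0.0001 -0.0198 -0.0018] F track [ 1.07  0.1  -0.63] w 0.0869 g 0.0
[-0.26495228  0.15236249  0.09735562]
```

>>> play_rows:
  claw: [0,0,0,0,0,0,0,0]
  delta_pos:
    - [-0.2,0.11,0]
    - [-0.2,0.11,0]
    - [-0.2,0.11,0]
    - [-0.2,0.11,0]
    - [-0.2,0.11,0]
    - [-0.2,0.11,0]
    - [-0.2,0.11,0]
    - [-0.2,0.11,0]
  delta_rot:
    - [0,-0.02,-0.0018]
    - [0,0,0]
    - [0,0,0]
    - [0,0,0]
    - [0,0,0]
    - [0,0,0]
    - [0,0,0]
    - [0,0,0]

```text
time: 1.7
ee_pos: [0.4129, 0.2513, 0.368]
eef_rot: [0.713, 0.7, -0.023, 0.022]
ft_force: [0.7, 0.8, -0.4]
width: 0.087
grip_force: 0.0
```

>>> play_rows:
  claw: [0,0,0,0,0,0,0,0]
  delta_pos:
    - [-0.23,0.02,0]
    - [-0.23,0.02,0]
    - [-0.23,0.02,0]
    - [-0.23,0.02,0]
    - [-0.23,0.02,0]
    - [-0.23,0.02,0]
    - [-0.23,0.02,0]
    - [-0.23,0.02,0]
  delta_rot:
    - [0,0,0]
    - [0,0,0]
    - [0,0,0]
    - [0,0,0]
    - [0,0,0]
    - [0,0,0]
    - [0,0,0]
    - [0,0,0]

```text
time: 2.5
ee_pos: [0.4371, -0.1167, 0.3912]
eef_rot: [0.713, 0.7, -0.022, 0.022]
ft_force: [1.7, -0.7, 0.4]
width: 0.0872
grip_force: 0.0
```

```bash
python3 -c "
from h import *;from bench import r
where(r);print(r.read_state()['joint_positions'])"
```

```text
t 2.5 track mm [-131.6  149.1  278.4] rot togo/pi [ 0.0001 -0.0002  0.0019] F track [-0.68 -1.76  0.37] w 0.0872 g 0.0
[-0.72882888 -0.19588915  0.71922212  1.62184785  0.19165935  1.66860268
 -0.01930023]
```

>>> play_rows:
  claw: [0,0,0,0,0,0,0,0]
  delta_pos:
    - [-0.224,-0.008,0]
    - [-0.224,-0.008,0]
    - [-0.224,-0.008,0]
    - [0,0,0.22]
    - [0,0,0.22]
    - [0,0,0.22]
    - [0,0,0.22]
    - [0,0,0.075]
  delta_rot:
    - [0,0,0.0019]
    - [0,0,0]
    - [0,0,0]
    - [0,0,0]
    - [0,0,0]
    - [0,0,0]
    - [0,0,0]
    - [0,0,0]

```text
time: 3.3
ee_pos: [0.4272, -0.26, 0.2051]
eef_rot: [0.716, 0.698, -0.024, 0.02]
ft_force: [0.6, 0.4, 0.5]
width: 0.0868
grip_force: 0.0
```

```bash
python3 -c "
from h import *;from bench import r
where(r)
a=r.camera('side')['pixels'][150:350,220:440];b=r.camera('wrist')['pixels']
cv2.imwrite('pics/g.png',np.hstack([cv2.resize(a,(330,300)),cv2.resize(b,(470,300))])[...,::-1])"
```

```text
t 3.3 track mm [-263.1  155.5   83.8] rot togo/pi [-0.0014 -0.0004 -0.0001] F track [ 0.35 -0.62  0.5 ] w 0.0868 g 0.0
```

View pics/g.png

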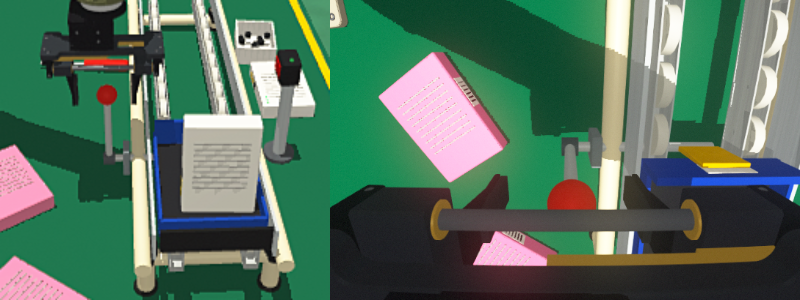

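The picture shows the knob centred between the two open fingers, in both the side crop (107,95) and the wrist view (573,195). I close on it gently.

>>> play_rows:
  claw: [0.5,1,1,1,1,1]
  delta_pos:
    - [-0.01,0,0]
    - [0,0,0]
    - [0,0,0]
    - [0,0,0]
    - [0,0,0]
    - [0,0,0]
  delta_rot:
    - [-0.0014,0,0]
    - [0,0,0]
    - [0,0,0]
    - [0,0,0]
    - [0,0,0]
    - [0,0,0]
  squeeze: 10

```text
time: 4.0
ee_pos: [0.4296, -0.2626, 0.2093]
eef_rot: [0.715, 0.698, -0.021, 0.024]
ft_force: [0.3, -0.4, 0.8]
width: 0.047
grip_force: 0.0
```

```bash
python3 -c "
from h import *;from bench import r
where(r)
th=np.linspace(0,1.16,17);p=np.c_[132*np.sin(th),132*(1-np.cos(th))]
print((np.diff(p,axis=0)/200).round(4).tolist())"
```

```text
t 4.0 track mm [-265.9  153.    87.8] rot togo/pi [ 0.0016 -0.      0.0001] F track [-0.4  -0.27  0.74] w 0.047 g 0.0
[[0.0478, 0.0017], [0.0476, 0.0052], [0.0471, 0.0086], [0.0463, 0.012], [0.0453, 0.0153], [0.0441, 0.0186], [0.0426, 0.0217], [0.0409, 0.0247], [0.039, 0.0277], [0.0369, 0.0304], [0.0346, 0.033], [0.0322, 0.0354], [0.0295, 0.0377], [0.0267, 0.0397], [0.0238, 0.0415], [0.0207, 0.0431]]
```

>>> play_rows:
  claw: [1,1,1,1]
  delta_pos:
    - [0,0,0]
    - [0,0,0]
    - [0,0,0]
    - [0,0,0]
  delta_rot:
    - [0.001,0,0]
    - [0,0,0]
    - [0,0,0]
    - [0,0,0]

```text
time: 4.4
ee_pos: [0.431, -0.2625, 0.2094]
eef_rot: [0.715, 0.698, -0.021, 0.024]
ft_force: [7.8, -1.3, -5.0]
width: 0.033
grip_force: 10.0
```

```bash
python3 -c "
from h import *;from bench import r
where(r)"
```

```text
t 4.4 track mm [-265.8  151.7   87.8] rot togo/pi [0.0014 0.0003 0.0003] F track [-0.75 -7.81 -5.04] w 0.033 g 10.0
```

>>> play_rows:
  claw: [1,1,1,1,1,1,1,1]
  delta_pos:
    - [0.024,0.008,0.0]
    - [0.0478,0,0.0017]
    - [0.0476,0,0.0052]
    - [0.0471,0,0.0086]
    - [0.0463,0,0.012]
    - [0.0453,0,0.0153]
    - [0.0441,0,0.0186]
    - [0.0426,0,0.0217]
  delta_rot:
    - [0,0,0]
    - [0,0,0]
    - [0,0,0]
    - [0,0,0]
    - [0,0,0]
    - [0,0,0]
    - [0,0,0]
    - [0,0,0]

```text
time: 5.2
ee_pos: [0.4328, -0.1948, 0.1879]
eef_rot: [0.715, 0.698, -0.022, 0.023]
ft_force: [3.4, -5.4, -4.4]
width: 0.0329
grip_force: 10.0
```

```bash
python3 -c "
from h import *;from bench import r
where(r)
o,R=track(*np.load('track.npy'))
a=r.camera('side');print(blobs(a,(0,180,120),(4,255,255)))
for th in (.4,.5,.6,.7): print(th,proj(a,o+R@np.array([-.267+.132*np.sin(th),.153,-.032+.132*np.cos(th)])))
cv2.imwrite('pics/g2.png',cv2.resize(a['pixels'][150:350,220:440],(660,600))[...,::-1])"
```

```text
t 5.2 track mm [-196.9  151.5   70.7] rot togo/pi [ 0.0005  0.0002 -0.0001] F track [-4.98 -3.49 -4.7 ] w 0.0329 g 10.0
[([320.3, 54.2], [295, 32, 44, 47, 1293]), ([307.8, 109.1], [306, 103, 5, 13, 53]), ([326.6, 108.5], [320, 103, 14, 12, 137]), ([404.9, 193.5], [404, 187, 3, 14, 28]), ([291.1, 193.0], [285, 190, 13, 7, 90]), ([291.4, 204.3], [286, 199, 12, 12, 119])]
0.4 [[291.09209643 204.51994367]]
0.5 [[291.22495673 203.89085194]]
0.6 [[291.36545338 203.77799938]]
0.7 [[291.51195577 204.16592108]]
```

View pics/g2.png

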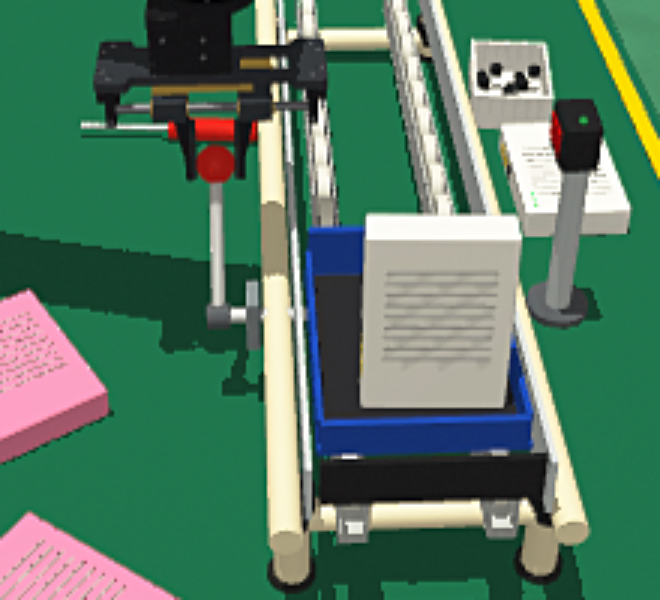

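The knob is in the fingers (215,163) with the lever at about 0.55 rad, and the router is standing with the tray following the blade. I finish the swing and open.

>>> play_rows:
  claw: [1,1,1,1,1,1,0.4,0.4]
  delta_pos:
    - [0.0545,0,0.047]
    - [0.0505,0,0.0425]
    - [0.046,0,0.0475]
    - [0.041,0,0.0515]
    - [0.0355,0,0.0555]
    - [0.035,0,0.07]
    - [0,0,0]
    - [0,0,0]
  delta_rot:
    - [0,0,0]
    - [0,0,0]
    - [0,0,0]
    - [0,0,0]
    - [0,0,0]
    - [0,0,0]
    - [0,0,0]
    - [0,0,0]

```text
time: 6.05
ee_pos: [0.4337, -0.1468, 0.122]
eef_rot: [0.715, 0.698, -0.023, 0.022]
ft_force: [-0.2, 0.3, -0.2]
width: 0.0422
grip_force: 0.0
```

```bash
cat >> h.py <<'E'
def look(r,n,save=None):
    """blue tray front estimate: downhill-most blue in top view, on plane z=50 (front wall top)"""
    o,R=track(*np.load("track.npy"));t=r.read_state()["time"];c=r.camera(n)
    if save: cv2.imwrite(save,c["pixels"][...,::-1])
    h=cv2.cvtColor(c["pixels"],cv2.COLOR_RGB2HSV);m=cv2.inRange(h,np.array((105,150,60)),np.array((125,255,255)))
    v,u=np.nonzero(m);P=[]
    for a,b in zip(u,v):
        q,dv=ray(c,(a,b));q=R.T@(q-o);dv=R.T@dv;P.append(q+dv*(.05-q[2])/dv[2])
    P=np.array(P)*1e3;P=P[np.abs(P[:,1])<100]
    print(n,"t",round(t,2),"front",np.percentile(P[:,0],[97,99,100]).round(0),len(P),"pink/red",blobs(c,(0,180,120),(4,255,255),60))
    return c
E
python3 -c "
from h import *;from bench import r
d=pickle.load(open('c0.pkl','rb'))
class Q: 
  read_state=lambda s:dict(time=0)
  camera=lambda s,n:d[n]
look(Q(),'top')
where(r);look(r,'top','pics/t3.png')"
```

```text
top t 0 front [-269. -268. -266.] 837 pink/red [([378.4, 225.6], [372, 220, 13, 12, 123]), ([237.4, 253.1], [234, 237, 8, 34, 263])]
t 6.05 track mm [-144.9  151.8    7.9] rot togo/pi [ 0.0001  0.0003 -0.    ] F track [ 0.32  0.21 -0.21] w 0.0422 g 0.0
top t 6.05 front [-179. -177. -177.] 828 pink/red [([237.4, 253.1], [234, 237, 8, 34, 262])]
```

>>> play_rows:
  claw: [0.4,0.4,0.4,0.4,0.4,0.4,0.4,0.4]
  delta_pos:
    - [0.15,0,-0.05]
    - [0.18,0,-0.13]
    - [0.2,0.13,-0.04]
    - [0.2,0.14,0]
    - [0.2,0.14,0]
    - [0.2,0.14,0]
    - [0.2,0.14,0]
    - [0.2,0.06,0]
  delta_rot:
    - [0,0,0]
    - [0,0,0]
    - [0,0,0]
    - [0,0,0]
    - [0,0,0]
    - [0,0,0]
    - [0,0,0]
    - [0,0,0]

```text
time: 6.9
ee_pos: [0.5935, 0.1592, 0.1472]
eef_rot: [0.716, 0.698, -0.022, 0.023]
ft_force: [-0.2, 0.4, 0.6]
width: 0.0522
grip_force: 0.0
```

```bash
python3 -c "
from h import *;from bench import r
where(r);look(r,'top','pics/t4.png');look(r,'side','pics/s4.png')"
```

```text
t 6.9 track mm [162.8  -0.4  52.5] rot togo/pi [ 0.0008  0.0002 -0.0001] F track [0.32 0.17 0.66] w 0.0522 g 0.0
top t 6.9 front [12. 13. 14.] 984 pink/red [([330.1, 235.2], [325, 230, 11, 12, 107]), ([237.2, 252.7], [234, 237, 8, 34, 223])]
side t 6.95 front [ 7. 18. 19.] 947 pink/red [([313.7, 62.7], [296, 46, 32, 33, 602]), ([290.5, 192.8], [276, 190, 29, 7, 193]), ([292.4, 212.5], [287, 208, 12, 11, 94])]
```

>>> play_rows:
  claw: [0.4]
  delta_pos:
    - [0,0,0.18]
  delta_rot:
    - [0,0,0]

```text
time: 7.1
ee_pos: [0.5948, 0.1576, 0.1147]
eef_rot: [0.715, 0.699, -0.019, 0.024]
ft_force: [0.3, 0.5, -0.8]
width: 0.0521
grip_force: 0.0
```

```bash
python3 -c "
from h import *;from bench import r
where(r);look(r,'top','pics/t5.png');where(r)"
```

```text
t 7.1 track mm [163.3  -1.7  20. ] rot togo/pi [ 0.0027 -0.0008  0.0006] F track [ 0.51 -0.28 -0.8 ] w 0.0521 g 0.0
top t 7.1 front [65. 66. 69.] 1005 pink/red [([330.1, 235.2], [325, 230, 11, 12, 107]), ([237.3, 252.5], [234, 236, 8, 35, 232])]
t 7.15 track mm [161.2   2.7  11.8] rot togo/pi [-0.0004  0.0007  0.0003] F track [-1.16  4.01 -6.02] w 0.0524 g 0.0
```

```bash
python3 -c "
from h import *;from bench import r
look(r,'side','pics/s6.png');look(r,'top','pics/t6.png');where(r)"
```

```text
side t 7.15 front [63. 70. 77.] 858 pink/red [([315.0, 71.2], [307, 61, 20, 18, 233]), ([290.5, 192.8], [276, 190, 29, 7, 193]), ([292.3, 212.5], [287, 208, 12, 11, 95])]
top t 7.2 front [93. 94. 96.] 1027 pink/red [([330.1, 235.2], [325, 230, 11, 12, 107]), ([237.3, 252.6], [234, 236, 8, 35, 231])]
t 7.25 track mm [160.5   2.6  15.4] rot togo/pi [-0.0005  0.0006 -0.0002] F track [-0.22  0.03  0.47] w 0.0521 g 0.0
```

>>> play_rows:
  claw: [0.4,0.4,0.4,0.4,0.4,0.4,0.4,0.4]
  delta_pos:
    - [0.03,0,0]
    - [0.085,0,0]
    - [0.11,0,0]
    - [0.11,0,0]
    - [0.1,0,0]
    - [0.085,0,0]
    - [0.07,0,0]
    - [0.055,0,0]
  delta_rot:
    - [0,0,0]
    - [0,0,0]
    - [0,0,0]
    - [0,0,0]
    - [0,0,0]
    - [0,0,0]
    - [0,0,0]
    - [0,0,0]

```text
time: 8.05
ee_pos: [0.5945, 0.2858, 0.1028]
eef_rot: [0.715, 0.698, -0.022, 0.022]
ft_force: [0.6, 0.3, 0.3]
width: 0.0522
grip_force: 0.3
```

```bash
python3 -c "
from h import *;from bench import r
where(r)"
```

```text
t 8.05 track mm [291.9   1.7  16.2] rot togo/pi [0.0004 0.0001 0.0003] F track [ 0.3  -0.6   0.28] w 0.0522 g 0.3
```

>>> play_rows:
  claw: [0.4,0.4,0.4,0.4,0.4,0.4,0.4,0.4]
  delta_pos:
    - [0.045,0,0]
    - [0.035,0,0]
    - [0.028,0,0]
    - [0.022,0,0]
    - [0.018,0,0]
    - [0.015,0,0]
    - [0.012,0,0]
    - [0.01,0,0]
  delta_rot:
    - [0,0,0]
    - [0,0,0]
    - [0,0,0]
    - [0,0,0]
    - [0,0,0]
    - [0,0,0]
    - [0,0,0]
    - [0,0,0]

```text
time: 8.85
ee_pos: [0.5957, 0.3214, 0.1009]
eef_rot: [0.715, 0.698, -0.022, 0.022]
ft_force: [-0.1, -0.1, 0.2]
width: 0.0522
grip_force: 0.2
```

```bash
python3 -c "
from h import *;from bench import r
where(r);t=look(r,'top')['pixels'];s=r.camera('side')['pixels'];w=r.camera('wrist')['pixels']
o=np.zeros((600,800,3),np.uint8);o[:300,:400]=cv2.resize(t[130:260,130:303],(400,300));o[:300,400:]=cv2.resize(s[90:240,270:470],(400,300));o[300:,:480]=cv2.resize(w,(480,300))
cv2.imwrite('pics/c7.png',o[...,::-1])"
```

```text
t 8.85 track mm [327.6   1.4  16.5] rot togo/pi [ 0.0005 -0.     -0.    ] F track [-0.16  0.07  0.22] w 0.0522 g 0.2
top t 8.85 front [311. 313. 314.] 1037 pink/red [([330.1, 235.2], [325, 230, 11, 12, 107]), ([237.4, 253.0], [234, 237, 8, 34, 260])]
```

View pics/c7.png

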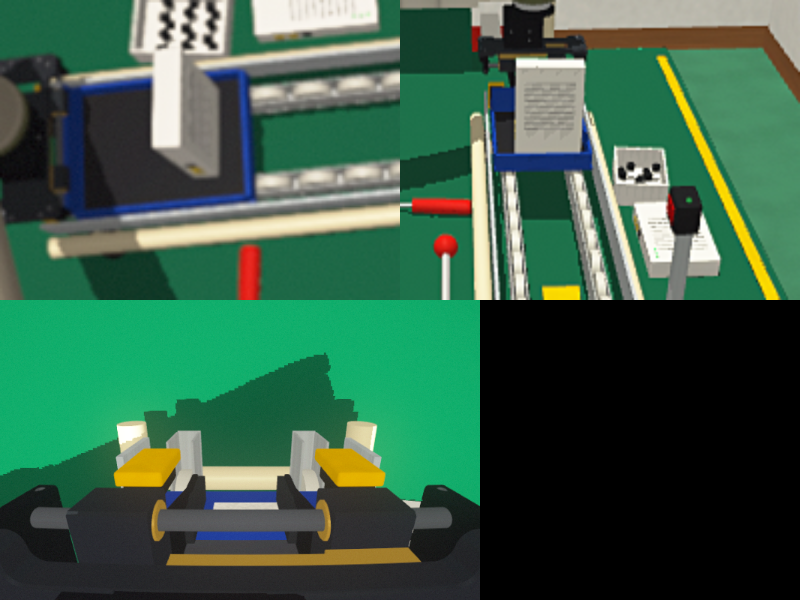

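The router is standing, the front wall is about 16 mm short of the stops, and the fingers sit between the brackets. I ease it on.

>>> play_rows:
  claw: [0.4,0.4,0.4,0.4,0.4,0.4,0.4,0.4]
  delta_pos:
    - [0.01,0,0]
    - [0.012,0,0]
    - [0.012,0,0]
    - [0.01,0,0]
    - [0.008,0,0]
    - [0.007,0,0]
    - [0.006,0,0]
    - [0.006,0,0]
  delta_rot:
    - [0,0,0]
    - [0,0,0]
    - [0,0,0]
    - [0,0,0]
    - [0,0,0]
    - [0,0,0]
    - [0,0,0]
    - [0,0,0]

```text
time: 9.8
ee_pos: [0.596, 0.3355, 0.0999]
eef_rot: [0.715, 0.698, -0.022, 0.022]
ft_force: [-0.0, 0.1, -0.1]
width: 0.0523
grip_force: 0.0
```

>>> play_rows:
  claw: [0.4,0.4,0.4,0.4,0.4,0.4,0.4,0.4]
  delta_pos:
    - [0.006,0,0]
    - [0.006,0,0]
    - [0.006,0,0]
    - [0.006,0,0]
    - [0.006,0,0]
    - [0.006,0,0]
    - [0.006,0,0]
    - [0.006,0,0]
  delta_rot:
    - [0,0,0]
    - [0,0,0]
    - [0,0,0]
    - [0,0,0]
    - [0,0,0]
    - [0,0,0]
    - [0,0,0]
    - [0,0,0]

```text
time: 10.6
ee_pos: [0.5962, 0.3452, 0.0994]
eef_rot: [0.715, 0.698, -0.022, 0.022]
ft_force: [-0.1, -0.8, 0.0]
width: 0.0522
grip_force: 0.0
```

```bash
python3 -c "
from h import *;from bench import r
where(r);t=look(r,'top')['pixels'];s=r.camera('side')['pixels'];w=r.camera('wrist')['pixels']
o=np.zeros((600,800,3),np.uint8);o[:300,:400]=cv2.resize(t[130:260,130:303],(400,300));o[:300,400:]=cv2.resize(s[90:240,270:470],(400,300));o[300:,:480]=cv2.resize(w,(480,300))
cv2.imwrite('pics/c8.png',o[...,::-1])"
```

```text
t 10.6 track mm [351.4   1.5  16.5] rot togo/pi [ 0.0005 -0.      0.    ] F track [-0.76  0.07 -0.03] w 0.0522 g 0.0
top t 10.6 front [329. 331. 332.] 1158 pink/red [([330.1, 235.1], [325, 230, 11, 11, 106]), ([237.4, 253.1], [234, 237, 8, 34, 261])]
```

View pics/c8.png

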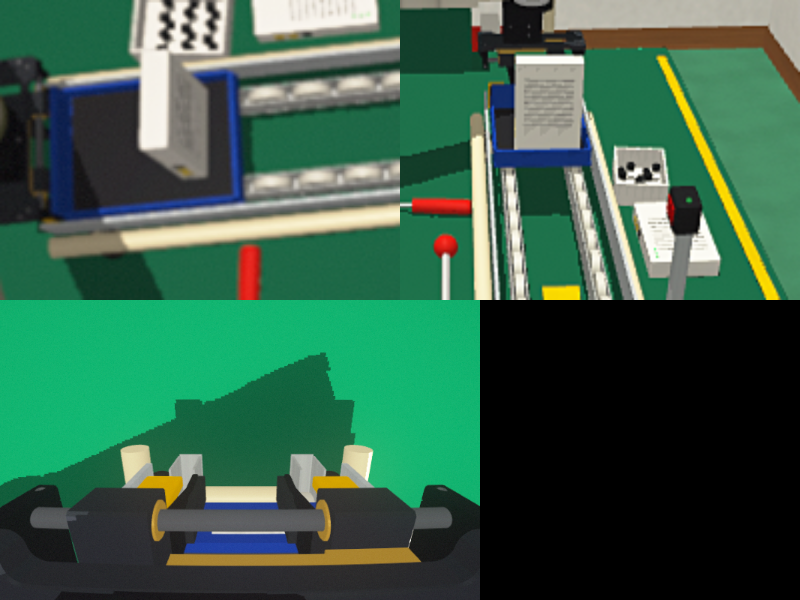

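The tray is seated at about 330 mm with the router standing, and the hand is just clear of it. I back off a little further and lift.

>>> play_rows:
  claw: [0.4,0.4,0.4,0.4,0.4,0.4,0.4,0.4]
  delta_pos:
    - [0.03,0,0]
    - [0,0,-0.05]
    - [0.02,0,-0.15]
    - [0.05,0,-0.2]
    - [0.1,0,-0.2]
    - [0.1,0,-0.1]
    - [0,0,0]
    - [0,0,0]
  delta_rot:
    - [0,0,0]
    - [0,0,0]
    - [0,0,0]
    - [0,0,0]
    - [0,0,0]
    - [0,0,0]
    - [0,0,0]
    - [0,0,0]

```text
time: 11.55
ee_pos: [0.5977, 0.4138, 0.2354]
eef_rot: [0.715, 0.698, -0.022, 0.023]
ft_force: [1.3, 0.0, -0.8]
width: 0.0522
grip_force: 0.0
```

```bash
python3 -c "
from h import *;from bench import r
where(r);t=look(r,'top')['pixels'];s=r.camera('side')['pixels']
cv2.imwrite('pics/c9.png',np.vstack([cv2.resize(t[60:320,100:520],(480,300)),cv2.resize(s[90:340,200:520],(480,300))])[...,::-1])"
```

```text
t 11.55 track mm [411.4   1.7 156.6] rot togo/pi [0.0006 0.     0.0002] F track [ 0.09 -1.3  -0.82] w 0.0522 g 0.0
top t 11.55 front [329. 332. 333.] 1163 pink/red [([330.1, 235.2], [325, 230, 11, 12, 107]), ([237.4, 253.1], [234, 237, 8, 34, 262])]
```

View pics/c9.png

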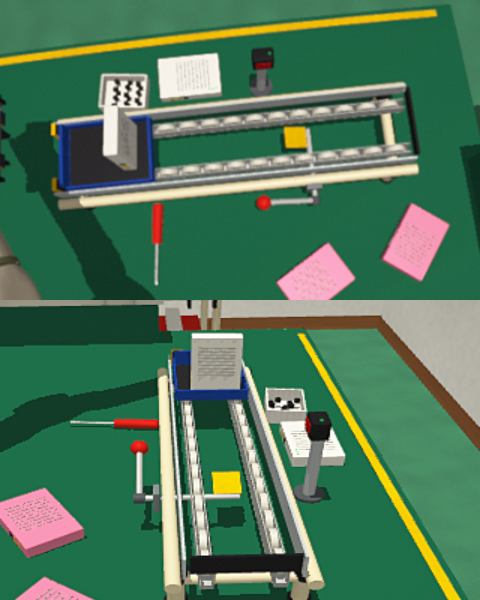

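The tray is against the stops (60,155), the router is upright (118,140), the gate is down with its blade at (295,137), and the other things are where they were. I hand the job in.

```bash
python3 -c "
from bench import r
print(r.close_job())"
```

```text
the job is handed in; nothing more can be done
None
```

I opened the gate, let the tray roll freely past the reader, then caught it and eased it onto the end stops; the last pictures show the router still standing and the other things undisturbed, and the job was handed in at about 11.6 s with no verdict shown.

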